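Draw the tall board from the leaning stack and set it on the wiring easel

TASK

Four loose mounting boards lean in a stack against the side of the grey steel wall box: draw out the tall orange one without toppling the other three, and carry it to the blue wiring easel. Set it down on the easel's ledge without dropping it, about centred and square, its foot pushed back so that it lies flat against both uprights, and let go. Leave the other boards leaning in their stack and the spray can, wash bottle, screwdriver and socket tray where they are.

Things in the scene. Friction and masses are not known exactly. Their poses are not given: they have to be found in the camera images.
- board_orange: The board to fetch: orange, rigid, drilled, 150 wide x 200 high x 10 thick, 0.3 to 0.6 kg, loose; the only tall one: its top 58 mm stand free. It may have any of the four places in the stack. Origin: centre of its lower edge face. z runs up the board to its top edge, y along its width, x is the face normal away from the wall box. It leans about 25 degrees from vertical, top towards the box.
- board_plywood: Loose plywood board, 155 wide x 142 high x 10 thick, about 0.16 kg, in the stack. Origin at the centre of its lower edge face, axes as for the orange board.
- board_grey: Loose grey plastic board, 160 wide x 138 high x 10 thick, about 0.32 kg, in the stack. Origin and axes as for the orange board.
- board_brown: Loose dark brown board, 145 wide x 140 high x 10 thick, about 0.30 kg, in the stack. Origin and axes as for the orange board.
- wall_box: Light grey steel electrical box, fixed, lying on its back, 200 x 200, 120 high. The boards stand on the bench face to face, lower edges 60 to 95 mm out from its +x side, leaning on that side's upper edge; nothing else holds them. Origin: foot of the middle of that side, at bench height; x points out of that side, y along it, z up; the box reaches 200 mm back along -x.
- easel: Blue tube stand of the bench-top wiring easel, fixed to the bench, about 200 deep x 170 wide. Origin at bench height; x points to its open front, the side the leaning board is seen from; z up.
- easel_rest: The easel's fixed sloped rest: two uprights 132 high, 110 apart, on a ledge 190 wide, 34 deep, square to them, with a front lip 14 high. Leans back 30 degrees from vertical. Origin: middle of the inner corner of uprights' front face and ledge top, 50 mm above the bench. z runs up the uprights, y along the ledge, x out to the lip. A board set well has its origin at x 5 mm, z 0, axes parallel.
- spray_can: Bystander: loose aerosol can with a red cap, 53 across, 165 high, standing. Origin under its centre.
- wash_bottle: Bystander: loose white wash bottle with a bent spout, 60 across, 169 high, standing. Origin under its centre.
- screwdriver: Bystander: loose screwdriver with a yellow handle, 170 long, lying on the bench. Origin under its middle.
- socket_tray: Bystander: loose red tray with black sockets, 110 x 200, 52 high. Origin under its centre.
There are look-alikes about, which are no part of the job. Several things have the shape of the board_orange; the one meant has the colours described above. What is shaped like the board_grey but turquoise is not meant.

How it is judged:
On the way:
1. the orange board has been drawn up and away from the stack (height (world z) of board_orange above 0.03 m and horizontal distance between board_orange and wall_box above 0.14 m), for 0.1 s.
At the end, for the whole second after the job is handed in: Orange board down on the ledge (8 mm), back against the uprights (origin 0 to 18 mm before their face), centred within 30 mm, flush and square to 0.11 rad, at rest, released. The other boards still lean (0.25 to 0.75 rad), at rest, lower edges within 40 mm of their starts (x of board_orange in the frame of easel_rest between 0 and 0.018 m and z of board_orange in the frame of easel_rest between -0.006 and 0.008 m and y of board_orange in the frame of easel_rest between -0.03 and 0.03 m and angle between the z axis of board_orange and the z axis of easel_rest, either way round below 0.11 rad and angle between the y axis of board_orange and the y axis of easel_rest, either way round below 0.11 rad and linear speed of each of board_orange, board_plywood, board_grey, board_brown below 0.02 m/s and distance of each of board_plywood, board_grey, board_brown from where it was at the start of the episode below 0.04 m and angle between board_plywood's own z axis and vertical between 0.25 and 0.75 rad and angle between board_grey's own z axis and vertical between 0.25 and 0.75 rad and angle between board_brown's own z axis and vertical between 0.25 and 0.75 rad); the robot touches nothing.
It fails at once if another board of the stack is toppled: it stands up or lies down past 0.9 rad, or is carried off (angle between any of board_plywood, board_grey, board_brown's own z axis and vertical below 0.1 rad or angle between any of board_plywood, board_grey, board_brown's own z axis and vertical above 0.9 rad or distance of any of board_plywood, board_grey, board_brown from where it was at the start of the episode above 0.08 m).
It fails at once if the orange board is dropped: out of the gripper with its lower edge more than about 20 mm above the ledge (height (world z) of board_orange above 0.073 m and contact force between the fingers and board_orange below 0.02 N).
It fails at once if the spray can, wash bottle, screwdriver or socket tray is moved more than 25 mm (distance of any of spray_can, wash_bottle, screwdriver, socket_tray from where it was at the start of the episode above 0.025 m).
It also fails if it takes over 51 s, if anything falls off the work surface, if the arm or the gripper's body presses on something with over 40 N, if the wrist force passes 120 N, or if a joint passes its speed limit or range.

ROBOT

A 6-joint arm with a two-finger parallel gripper is mounted at the origin on the work surface. World frame = base frame: x ahead of the robot, y to its left, z up, the work surface at z = 0. Lengths are in m, angles in rad, forces in N, time in s.
With the tool pointing down it reaches from about 0.275 to 1 m from the base axis. Payload 8.4 kg.
Tool frame: the origin (TCP) lies on the centre line of the jaws, within the pads' length; the fingertips stand 17 mm ahead of it and the grasp point (between the pads) lies 2 mm behind it (bot.tcp_to_tips is the z of the fingertips in the tool frame, in m); z points along the fingers, y is the line along which they close (so a half turn about z gives the same grasp; the last joint's range is limited). The gripper opens to 85 mm and grips with 20 to 120 N. Pads are 22 mm wide; open, the fingers measure 114 mm over their backs; the gripper's body (76 mm by 85 mm) begins 54 mm behind the grasp point. The pads swing forward as they close: fully open they stand 13 mm farther back than shut.
Start: joints at [1.337, 0.353, 1.633, -0, 1.155, -0.002], TCP at [0.144, 0.608, 0.248] pointing down, gripper open.
Joint ranges: [-2.63, 2.63], [-0.92, 2.1], [0.06, 2.66], [-1.3, 4.44], [0, 2.69], [-3.02, 3.02]. Speed limits (rad/s): [2.22, 2.22, 2.79, 3.14, 3.14, 3.14].

INTERFACE

Orientations are given as a unit quaternion [x, y, z, w].
In Python, from workcell import bot, hand, kinematics, get_obs, vision, hand_in gives the robot as it stands. The module is installed in compiled form; this text tells all that it offers. Calls block until the motion is done:
- bot.reach(position, orientation): joint-space move of the TCP to a pose.
- bot.servo_line(position, ori=None, velocity=0.15): straight line of the TCP; ori=None keeps the orientation; velocity is the mean speed in m/s.
- bot.goto_joints(angles): joint-space move.
- hand.move_gripper(opening, strength=None): finger opening in m; strength is the grip in N (None keeps the last); returns when the fingers have stopped.
- bot.dwell(seconds).
- kinematics.solve_ik(position, orientation): joint angles nearest the present ones, or None.
- get_obs(): the state.
- vision.read_camera(name): name is "scene" or "top"; returns a dict with "frame" (384x512x3 uint8, red, green, blue), "intrinsics" (3x3 intrinsics, pixels), "view" (4x4, takes a point from world to camera coordinates). Camera axes: x right, y down, z forward; pixel columns grow to the right and rows downward; lengths in m; the calibration is good to about 2 mm. A picture is of the moment at which its call begins. There is no depth.
A pose or a line that the arm cannot do raises bot.IKError and nothing moves.
- hand_in(): hands the job in; it is judged then, once.
The state is a dict: "time_s": time; "joint_pos": joint angles; "joint_vel": joint speeds; "joint_efforts": joint torques, N m; "position": TCP position; "orientation": TCP orientation; "wrist_force": force on the tool from outside, world axes, zero at the start; "ft_torque": the same for the moment, N m; "gripper_width": finger opening in m; "grip_force": force on a finger pad.
Only numpy, scipy, OpenCV 4.12 (cv2) and the standard library are available. Lean on these libraries where they do the work, as an engineer would, in place of code of your own. Each camera call takes 0.05 s, during which the arm holds its last target. There are 200 camera calls.

## Working session

There is one attempt and no reset: what is moved stays moved. The work goes in short steps, each a Python script; the robot and the scene stay as the last script left them, time stands still between calls to the robot, and variables do not carry over. Pictures are saved under pics/ and viewed, at most 10 in all, crops included, and the job is handed in when it is done.

```bash
mkdir -p pics
cat > h.py <<'E'
import numpy as np, cv2
from workcell import bot, hand, kinematics, get_obs, vision, hand_in
def cam(n):
    d=vision.read_camera(n); return d["frame"],np.array(d["intrinsics"]),np.array(d["view"])
def ray(K,V,u,v):
    R=V[:3,:3];c=-R.T@V[:3,3];d=R.T@np.linalg.inv(K)@np.array([u,v,1.]);return c,d/np.linalg.norm(d)
def onz(K,V,u,v,z):
    c,d=ray(K,V,u,v);return c+d*(z-c[2])/d[2]
def proj(K,V,p):
    q=K@(V[:3,:3]@np.array(p)+V[:3,3]);return q[:2]/q[2]
def tri(r1,r2):
    A=np.zeros((3,3));b=np.zeros(3)
    for c,d in(r1,r2):
        M=np.eye(3)-np.outer(d,d);A+=M;b+=M@c
    return np.linalg.solve(A,b)
E
python3 - <<'E'
from h import *
for n in("scene","top"):
    f,K,V=cam(n);np.savez(n+".npz",f=f,K=K,V=V)
    cv2.imwrite(f"pics/{n}.png",cv2.resize(f[:,:,::-1],(800,600)));print(n,K.round(1).tolist(),V.round(3).tolist())
E
```

```text
scene [[462.8, 0.0, 260.3], [0.0, 462.8, 195.6], [0.0, 0.0, 1.0]] [[-0.741, 0.672, -0.014, 0.262], [0.408, 0.433, -0.804, -0.232], [-0.534, -0.601, -0.595, 1.798], [0.0, 0.0, 0.0, 1.0]]
top [[410.2, 0.0, 252.1], [0.0, 410.2, 193.3], [0.0, 0.0, 1.0]] [[-0.012, -1.0, 0.007, 0.186], [-0.981, 0.01, -0.192, 0.506], [0.192, -0.009, -0.981, 1.029], [0.0, 0.0, 0.0, 1.0]]
```

View pics/scene.png

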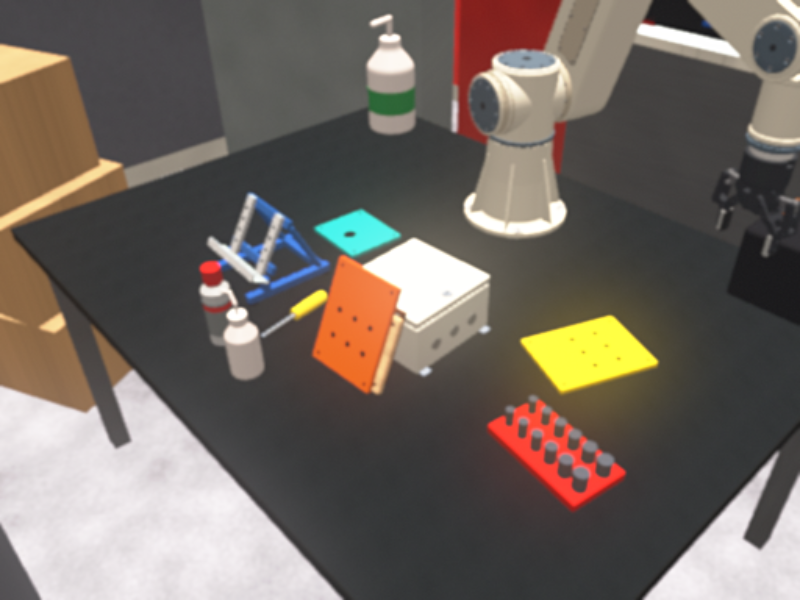

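View pics/top.png

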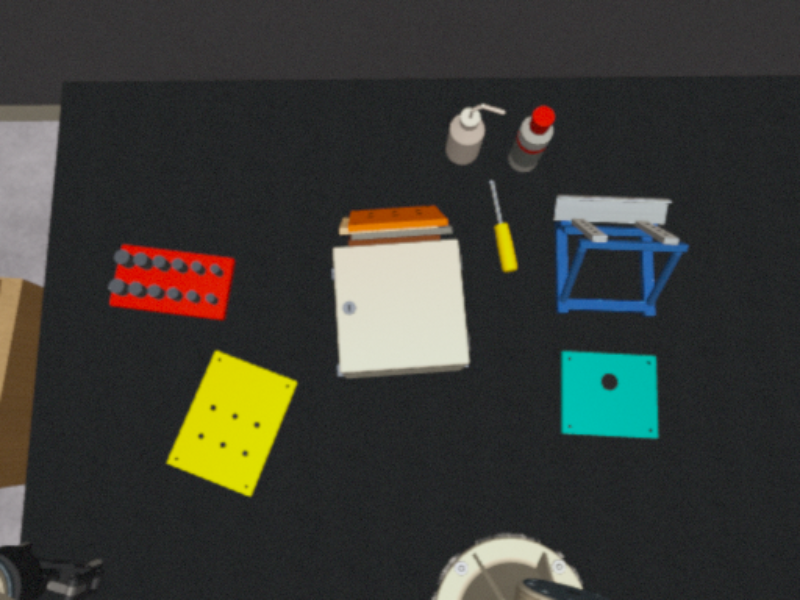

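The scene view shows the orange leaning board at (355,325), scaled to 800x600. The look-alikes are a yellow board lying at (590,350) and a turquoise one at (358,232). The easel is at (265,250). In the top view the stack is at (395,225) and the easel rest at (615,215). By colour and place, the one leaning at scene (355,325) / top (395,218) is the board to fetch. I'll check it in a close crop.

Run:
```python
from h import *
a=np.load("scene.npz");b=np.load("top.npz")
A=a["f"][155:260,190:325];B=b["f"][120:165,205:305];C=b["f"][115:215,345:450];D=a["f"][115:200,125:215]
r=lambda i,w,h:cv2.resize(i[:,:,::-1],(w,h),interpolation=cv2.INTER_CUBIC)
im=np.zeros((600,800,3),np.uint8)
im[:311,:400]=r(A,400,311);im[:180,400:]=r(B,400,180);im[215:596,400:]=r(C,400,381);im[316:594,:294]=r(D,294,278)
cv2.imwrite("pics/crop.png",im)
for n,z in(("scene",a),("top",b)):
    hsv=cv2.cvtColor(z["f"],cv2.COLOR_RGB2HSV)
    for nm,lo,hi in(("orange",(6,170,90),(16,255,255)),("blue",(105,150,50),(120,255,255)),("red",(0,200,100),(4,255,255)),("yellow",(22,200,100),(32,255,255))):
        m=cv2.inRange(hsv,lo,hi)
        for c in cv2.findContours(m,0,2)[0]:
            if cv2.contourArea(c)>60:
                print(n,nm,cv2.contourArea(c),cv2.boundingRect(c),cv2.approxPolyDP(c,3,True)[:,0].tolist())
```

```text
scene orange 2792.0 (200, 164, 55, 88) [[218, 164], [200, 227], [235, 251], [254, 185]]
scene blue 81.0 (173, 170, 31, 15) [[203, 171], [173, 183]]
scene blue 74.0 (178, 149, 18, 15) [[178, 153], [195, 163], [185, 149]]
scene blue 61.5 (164, 127, 13, 13) [[166, 127], [164, 132], [172, 139], [176, 134]]
scene red 791.5 (313, 257, 87, 69) [[313, 272], [365, 325], [399, 303], [394, 298], [389, 307], [379, 303], [381, 312], [366, 321], [362, 313], [346, 302], [353, 304], [355, 299], [346, 296], [347, 288], [341, 290], [337, 282], [328, 279], [329, 267], [335, 264], [340, 268], [338, 274], [345, 272], [348, 281], [353, 280], [353, 271], [344, 271], [346, 257], [342, 266], [336, 259], [331, 261], [327, 274], [321, 271], [322, 267]]
scene yellow 89.5 (335, 220, 85, 31) [[335, 220], [358, 250], [419, 233], [359, 249]]
top orange 656.5 (223, 131, 64, 17) [[286, 140], [277, 131], [224, 136], [223, 147], [264, 145], [258, 145], [261, 142], [284, 144]]
top blue 3346.0 (355, 142, 86, 61) [[355, 142], [357, 200], [419, 201], [419, 191], [439, 156], [424, 157], [408, 146], [383, 145], [409, 153], [371, 153], [364, 172], [362, 150], [372, 149], [364, 142]]
top red 1977.0 (70, 156, 80, 49) [[78, 157], [108, 167], [115, 164], [120, 170], [127, 166], [132, 173], [95, 174], [75, 169], [74, 177], [81, 181], [88, 179], [105, 185], [111, 182], [117, 190], [112, 193], [71, 188], [71, 195], [143, 203], [149, 165]]
top red 170.5 (340, 68, 15, 17) [[350, 68], [341, 71], [342, 84], [354, 77]]
top yellow 4513.0 (106, 224, 84, 94) [[138, 224], [106, 296], [160, 317], [189, 244]]
top yellow 268.5 (316, 142, 15, 32) [[318, 143], [321, 172], [328, 173], [325, 144]]
```

View pics/crop.png

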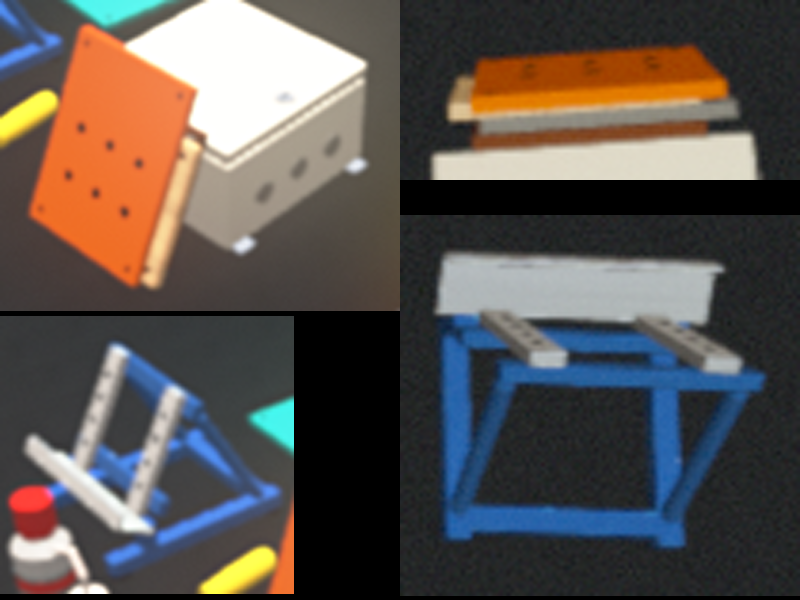

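The crops show that the orange board is the outermost of the four. Plywood, grey and brown sit behind it, and its top edge is free. Next I'll compute the board and easel geometry.

Run:
```python
from h import *
a=np.load("scene.npz");b=np.load("top.npz")
S=lambda u,v:ray(a["K"],a["V"],u,v);T=lambda u,v:ray(b["K"],b["V"],u,v)
tz=lambda u,v,z:onz(b["K"],b["V"],u,v,z)
cT=lambda x,y:(205+(x-400)/4-.0,120+y/4);cE=lambda x,y:(345+(x-400)/3.81,115+(y-215)/3.81)
cS=lambda x,y:(190+x*135/400,155+y*105/311);cD=lambda x,y:(125+x/3.267,115+(y-316)/3.267)
p=lambda n,v:print(n,np.round(v,4))
for n,s,t in(("top-y",cS(88,26),cT(727,80)),("top+y",cS(196,92),cT(472,96)),("bot-y",cS(32,213),cT(696,46)),("bot+y",cS(136,287),cT(476,60))):
    p(n,tri(S(*s),T(*t))); z=.1855 if n[0]=='t' else .0042
    p("   plane top",tz(*t,z));p("   plane scene",onz(a["K"],a["V"],*s,z))
p("box corners top",[tz(*cT(433,153),.12),tz(*cT(755,132),.12)])
U=[tz(*cE(548,351),.1643),tz(*cE(723.5,357.5),.1643)]
p("upr top plane",U);p("dist",np.linalg.norm(U[0]-U[1]))
p("upr tri +y",tri(S(*cD(178,390)),T(*cE(548,357))));p("upr tri -y",tri(S(*cD(116,349)),T(*cE(723,363))))
p("lip tri -y",tri(S(*cD(32,437)),T(*cE(722,266))));p("lip tri +y",tri(S(*cD(148,528)),T(*cE(443,253))))
for k in((442,254),(722,267)): p("lip plane",tz(*cE(*k),.05+.017+.012))
```

```text
top-y [0.604  0.1026 0.1866]
   plane top [0.6082 0.0988 0.1855]
   plane scene [0.601  0.1067 0.1855]
top+y [0.598  0.2514 0.1826]
   plane top [0.5999 0.2483 0.1855]
   plane scene [0.5987 0.2581 0.1855]
bot-y [0.6905 0.1049 0.0051]
   plane top [0.6939 0.102  0.0042]
   plane scene [0.6881 0.108  0.0042]
bot+y [0.6827 0.2589 0.0051]
   plane top [0.685  0.257  0.0042]
   plane scene [0.6806 0.2605 0.0042]
box corners top [[0.5843 0.2767 0.12  ]
 [0.5959 0.0758 0.12  ]]
upr top plane [[ 0.5863 -0.1349  0.1643]
 [ 0.581  -0.2451  0.1643]]
dist 0.1103
upr tri +y [ 0.5802 -0.1324  0.165 ]
upr tri -y [ 0.5772 -0.2441  0.1648]
lip tri -y [ 0.6689 -0.2861  0.0818]
lip tri +y [ 0.6731 -0.0861  0.0749]
lip plane [ 0.6827 -0.0959  0.079 ]
lip plane [ 0.6714 -0.2897  0.079 ]
```

```bash
cat >> h.py <<'E'
from scipy.spatial.transform import Rotation as Rn
def frame(yaw,lean):
    n=np.array([np.cos(yaw),np.sin(yaw),0]);k=np.array([0,0,1.])
    z=np.cos(lean)*k-np.sin(lean)*n;x=np.cos(lean)*n+np.sin(lean)*k
    return np.c_[x,np.cross(z,x),z]
def tool(B,flip): 
    s=-1 if flip else 1
    return Rn.from_matrix(np.c_[s*B[:,1],s*B[:,0],-B[:,2]]).as_quat()
SB=frame(.052,np.radians(25)); SO=np.array([.682,.179,.002])
EB=frame(-.053,np.radians(30)); EO=np.array([.648,-.190,.05])
H=.182
def st(m=""):
    o=get_obs();print(m,round(o["time_s"],2),np.round(o["position"],4),"F",np.round(o["wrist_force"],1),"w",round(o["gripper_width"],4),"g",np.round(o["grip_force"],1));return o
E
python3 - <<'E'
from h import *
for fl in(0,1):
    for n,B,O,z in(("s",SB,SO,H+.1),("s",SB,SO,H),("e",EB,EO,H+.15),("e",EB,EO,H)):
        q=kinematics.solve_ik(O+B@[.005,0,z],tool(B,fl));print(fl,n,None if q is None else np.round(q,2))
b=np.load("top.npz")
for n,u,v,z in(("wash",465,155,0),("spray",524,165,0),("sd",492,183,0),("sdh",508,265,0)):print(n,onz(b["K"],b["V"],u*.64,v*.64,z).round(3))
E
```

```text
0 s [ 0.36  0.12  1.99 -0.22  0.63  0.47]
0 s [ 0.34  0.3   1.99 -0.28  0.44  0.52]
0 e [-0.49 -0.13  2.07  0.32  0.74 -0.63]
0 e [-0.42  0.17  2.1   0.46  0.42 -0.74]
1 s [ 0.36  0.12  1.99 -0.22  0.63 -2.67]
1 s [ 0.34  0.3   1.99 -0.28  0.44 -2.62]
1 e [-0.49 -0.13  2.07  0.32  0.74  2.51]
1 e [-0.42  0.17  2.1   0.46  0.42  2.4 ]
wash [0.792 0.046 0.   ]
spray [ 0.772 -0.062  0.   ]
sd [ 0.737 -0.002  0.   ]
sdh [ 0.583 -0.024  0.   ]
```

Run:
```python
from h import *
q=tool(SB,0)
hand.move_gripper(.04,70)
bot.reach(SO+SB@[.002,0,H+.14],q);st()
bot.servo_line(SO+SB@[.002,0,H+.035],q);st()
ims=[]
f,K,V=cam("scene");A=cv2.resize(f[80:260,170:350,::-1],(400,400),interpolation=2)
g,K2,V2=cam("top");B=cv2.resize(g[70:190,195:315,::-1],(400,400),interpolation=2)
cv2.imwrite("pics/pre.png",np.hstack([A,B]))
```

```text
2.74 [0.5479 0.1727 0.2946] F [ 0.  -0.2  0.2] w 0.0399 g 0.0
 3.59 [0.5924 0.1745 0.2001] F [-0.2 -0.3  0. ] w 0.0401 g 0.0
```

View pics/pre.png

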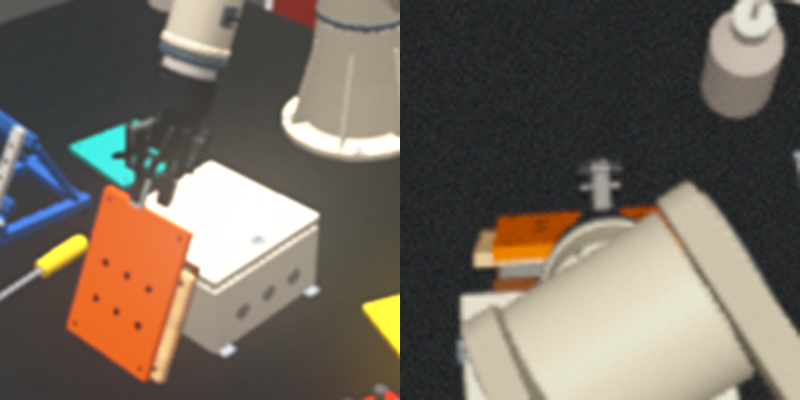

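The scene view shows the fingertips level with the board's top edge at about (140,200), near its middle. I'll descend, watching the force.

Run:
```python
from h import *
q=tool(SB,0)
for d in(.022,.01,0):
    bot.servo_line(SO+SB@[.002,0,H+d],q,velocity=.06);o=st()
    if np.linalg.norm(o["wrist_force"])>6: print("contact");break
else:
    hand.move_gripper(.02);st("20")
    hand.move_gripper(.0,70);st("closed")
f,K,V=cam("scene");A=cv2.resize(f[80:260,170:350,::-1],(600,600),interpolation=2)
cv2.imwrite("pics/grip.png",A)
```

```text
4.06 [0.5976 0.1745 0.1872] F [ 0.1 -0.3  0.3] w 0.0396 g 0.0
 4.41 [0.6026 0.1747 0.1762] F [-0.5 -0.1 -0.9] w 0.04 g 0.0
 4.72 [0.6069 0.175  0.1672] F [-0.3  0.4 -0.4] w 0.0399 g 0.0
20 5.06 [0.607  0.1751 0.168 ] F [ 0.1  0.5 -0.4] w 0.0203 g 0.0
closed 5.3 [0.6074 0.1752 0.1682] F [0.9 0.6 0.3] w 0.0091 g 69.2
```

View pics/grip.png

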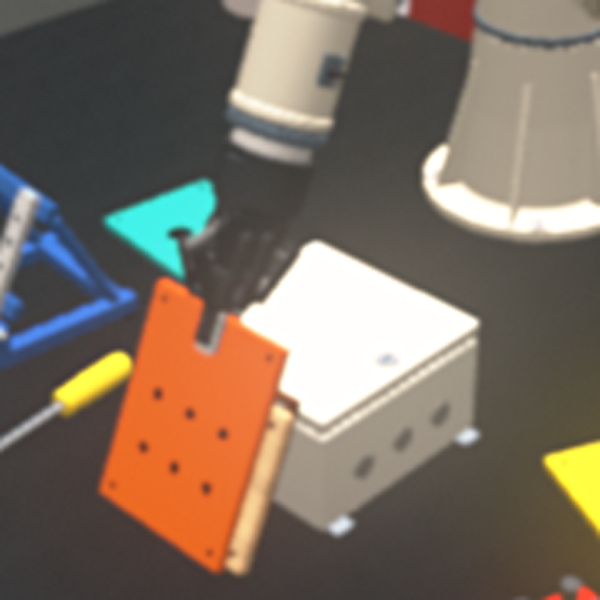

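The finger stands on the orange face at (208,335). The width of 9 mm means it holds one board. Now I'll draw it out along the face normal, then lift.

Run:
```python
from h import *
q=tool(SB,0);p=np.array(get_obs()["position"])
bot.servo_line(p+SB@[.02,0,.0],q,velocity=.04);st("out")
bot.servo_line(p+SB@[.05,0,.01],q,velocity=.06);st("out")
bot.servo_line(p+SB@[.05,0,0]+[0,0,.20],q,velocity=.12);st("up")
f,K,V=cam("scene");g,_,_=cam("top")
A=cv2.resize(f[:300,100:400,::-1],(400,400),interpolation=2);B=cv2.resize(g[80:200,190:310,::-1],(400,400),interpolation=2)
cv2.imwrite("pics/up.png",np.hstack([A,B]))
```

```text
out 6.01 [0.6252 0.176  0.1762] F [ 0.4 -0.7 -4.1] w 0.0091 g 68.6
out 6.68 [0.6482 0.1772 0.1982] F [-0.5 -0.  -3. ] w 0.0091 g 68.6
up 8.43 [0.6523 0.1775 0.3883] F [ 1.2 -0.3 -3.9] w 0.009 g 68.6
```

View pics/up.png

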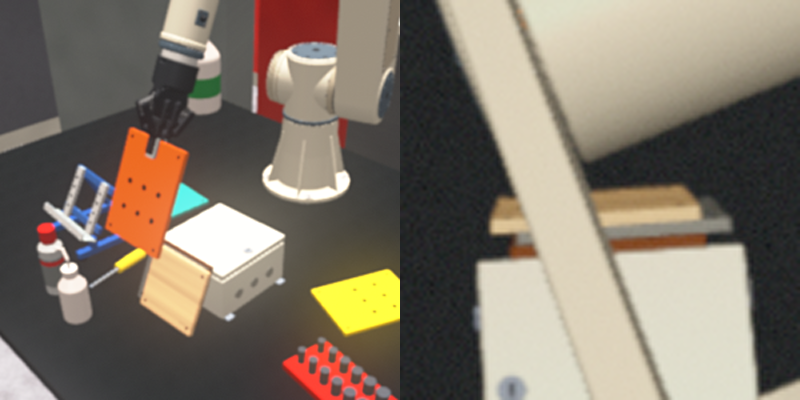

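The board hangs clear in the gripper, at scene crop (148,190). The plywood, grey and brown boards still lean against the box. Next I'll measure the board's pose in the hand and carry it to above the easel.

Run:
```python
from h import *
def meas(B):
    o=get_obs();P=np.array(o["position"])
    f,K,V=cam("scene");hsv=cv2.cvtColor(f,cv2.COLOR_RGB2HSV)
    m=cv2.inRange(hsv,(4,150,70),(16,255,255))
    c=max(cv2.findContours(m,0,2)[0],key=cv2.contourArea)
    a=cv2.approxPolyDP(cv2.convexHull(c),4,True)[:,0].astype(float)
    for u,v in a:
        c0,d=ray(K,V,u,v);n=B[:,0];x=c0+d*(n@(P+n*.005-c0))/(n@d);print((u,v),(B.T@(x-P)).round(4))
meas(SB)
q=tool(EB,0)
T=EO+EB@[.014,0,H]
bot.servo_line([.62,-.05,.395],tool(frame(0,np.radians(27)),0),velocity=.2)
bot.servo_line(T+EB@[0,0,.10],q,velocity=.15);st("above")
meas(EB)
f,K,V=cam("scene");g,_,_=cam("top")
A=cv2.resize(f[40:220,70:250,::-1],(400,400),interpolation=2);Bm=cv2.resize(g[80:220,320:460,::-1],(400,400),interpolation=2)
cv2.imwrite("pics/above.png",np.hstack([A,Bm]))
```

```text
(np.float64(198.0), np.float64(95.0)) [ 0.005  -0.0687  0.0209]
(np.float64(241.0), np.float64(115.0)) [0.005  0.0864 0.0198]
(np.float64(217.0), np.float64(193.0)) [ 0.005   0.0804 -0.1775]
(np.float64(179.0), np.float64(171.0)) [ 0.005  -0.0686 -0.1814]
above 11.3 [ 0.5196 -0.1831  0.3016] F [ 0.2  0.4 -3.8] w 0.0089 g 68.6
(np.float64(171.0), np.float64(74.0)) [ 0.005  -0.0635  0.0211]
(np.float64(197.0), np.float64(88.0)) [0.005  0.0879 0.0229]
(np.float64(175.0), np.float64(148.0)) [ 0.005   0.0851 -0.1746]
(np.float64(150.0), np.float64(131.0)) [ 0.005  -0.0729 -0.1799]
```

View pics/above.png

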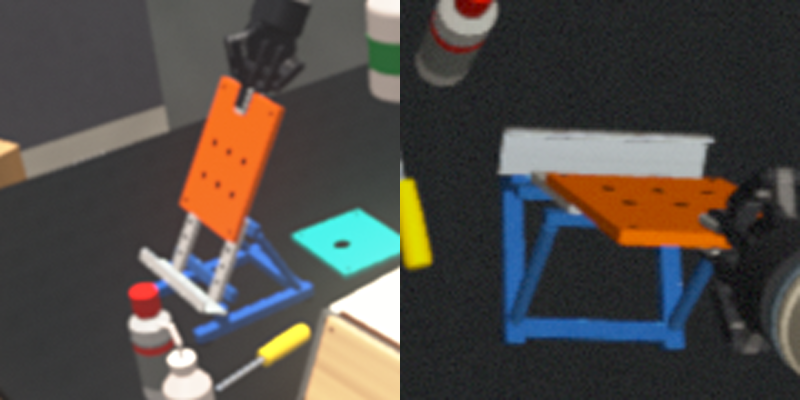

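The board hangs square above the rest, with its centre about 8 mm to +y of the TCP. I'll correct for that, lower until the ledge is felt, then press back.

Run:
```python
from h import *
q=tool(EB,0);yo=-.008
L=lambda x,z:EO+EB@[x,yo,H+z]
bot.servo_line(L(.014,.10),q,velocity=.05)
bot.servo_line(L(.014,.02),q,velocity=.1)
bot.dwell(.3);f0=np.array(st("base")["wrist_force"])
F=lambda o:(EB.T@(np.array(o["wrist_force"])-f0)).round(1)
z=.02;x=.014
while z>-.012:
    z-=.002;bot.servo_line(L(x,z),q,velocity=.03);o=get_obs();
    print(round(z,3),F(o))
    if F(o)[2]>5 or np.linalg.norm(F(o))>12: break
z+=.001
for i in range(12):
    x-=.002;bot.servo_line(L(x,z),q,velocity=.03);o=get_obs();print("x",round(x,3),F(o))
    if F(o)[0]>6: break
st()
f,K,V=cam("scene");g,_,_=cam("top")
A=cv2.resize(f[60:220,90:250,::-1],(400,400),interpolation=2);Bm=cv2.resize(g[80:220,320:460,::-1],(400,400),interpolation=2)
cv2.imwrite("pics/down.png",np.hstack([A,Bm]))
```

```text
base 13.01 [ 0.5589 -0.1934  0.2325] F [ 0.3 -0.1 -4.1] w 0.0092 g 68.6
0.018 [0.2 0.1 0.6]
0.016 [0.3 0.4 0.4]
0.014 [0.3 1.1 0.8]
0.012 [-0.5  0.9  1. ]
0.01 [-0.6 -0.1  0.5]
0.008 [ 0.3 -0.1  0.9]
0.006 [ 0.2 -0.3  0.2]
0.004 [ 0.  -0.9  0.4]
0.002 [ 0.1 -0.7  1.5]
0.0 [-1.4  2.2 15.2]
x 0.012 [ 0.3 -0.5  0.6]
x 0.01 [ 0.9  0.1 -0.3]
x 0.008 [-0.1 -0.2 -0.6]
x 0.006 [ 2.2 -0.3 -0.5]
x 0.004 [ 7.9  2.6 -2.2]
 16.76 [ 0.5613 -0.1939  0.2119] F [ 8.3  2.1 -2.1] w 0.0093 g 68.7
```

View pics/down.png

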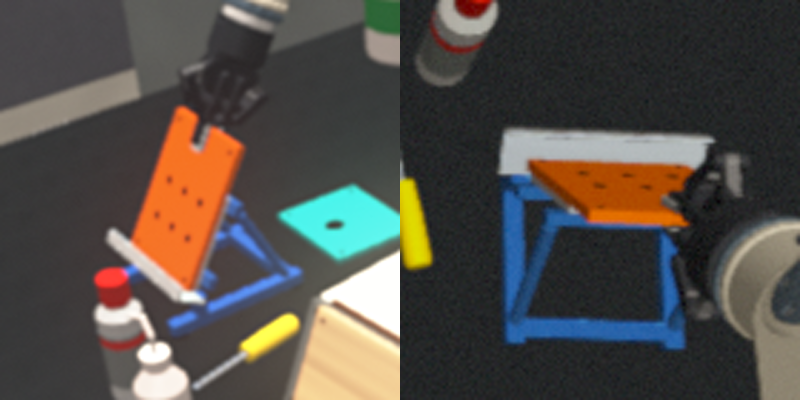

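The board stands behind the lip, its foot centred on the ledge in the top crop (about 610 against 605). Contacts came within about 1 mm of where they were expected. I'll seat it, release and retreat.

Run:
```python
from h import *
q=tool(EB,0);yo=-.008
L=lambda x,z:EO+EB@[x,yo,H+z]
bot.servo_line(L(.004,-.0005),q,velocity=.03);st("seat")
hand.move_gripper(.02);bot.dwell(.3);st("open")
hand.move_gripper(.04);bot.dwell(.3);st("open")
bot.servo_line(L(.004,.12),q,velocity=.08);st("off")
bot.reach([.45,.0,.42],[1,0,0,0]) if kinematics.solve_ik([.45,.0,.42],[1,0,0,0]) is not None else None
st()
f,K,V=cam("scene");g,Kt,Vt=cam("top")
hsv=cv2.cvtColor(f,cv2.COLOR_RGB2HSV);m=cv2.inRange(hsv,(4,150,70),(16,255,255))
c=max(cv2.findContours(m,0,2)[0],key=cv2.contourArea)
for u,v in cv2.approxPolyDP(cv2.convexHull(c),4,True)[:,0].astype(float):
    c0,d=ray(K,V,u,v);n=EB[:,0];x=c0+d*(n@(EO+n*.01-c0))/(n@d);print((u,v),(EB.T@(x-EO)).round(4))
A=cv2.resize(f[90:270,90:270,::-1],(400,400),interpolation=2);Bm=cv2.resize(g[70:250,200:460,::-1],(400,277),interpolation=2)
im=np.zeros((400,800,3),np.uint8);im[:,:400]=A;im[:277,400:]=Bm;cv2.imwrite("pics/end.png",im)
```

```text
seat 17.11 [ 0.5618 -0.194   0.2115] F [-3.9  2.  11.5] w 0.0089 g 71.5
open 17.68 [ 0.5603 -0.1934  0.209 ] F [-0.2  0.5 -0.5] w 0.0203 g 0.0
open 18.31 [ 0.5604 -0.1934  0.2092] F [-0.5  0.  -0.5] w 0.0398 g 0.0
off 19.97 [ 0.5002 -0.1901  0.313 ] F [-0.4 -0.8  0.7] w 0.04 g 0.0
 21.9 [ 4.499e-01 -1.000e-04  4.197e-01] F [-0.1 -0.8  0. ] w 0.0397 g 0.0
(np.float64(161.0), np.float64(102.0)) [ 0.01   -0.0804  0.2043]
(np.float64(187.0), np.float64(119.0)) [0.01   0.0805 0.2046]
(np.float64(165.0), np.float64(175.0)) [0.01   0.0708 0.0085]
(np.float64(143.0), np.float64(156.0)) [ 0.01   -0.079   0.0095]
```

View pics/end.png

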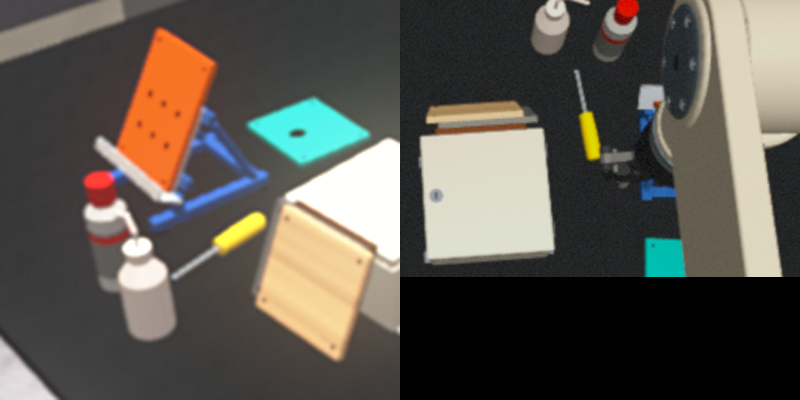

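The end view shows the board leaning on the easel and the stack and bystanders unmoved. I'll move the arm away and check numerically from the top camera that it is flush.

Run:
```python
from h import *
bot.goto_joints([1.337,.353,1.633,0,1.155,0])
g,K,V=cam("top");cv2.imwrite("pics/chk.png",cv2.resize(g[105:165,340:450,::-1],(800,436),interpolation=2))
hsv=cv2.cvtColor(g,cv2.COLOR_RGB2HSV);m=cv2.inRange(hsv,(4,140,60),(17,255,255));m[:,:320]=0
c=max(cv2.findContours(m,0,2)[0],key=cv2.contourArea);print(cv2.approxPolyDP(cv2.convexHull(c),2,True)[:,0].tolist())
for x in(.005,):
  for n,p in(("foot front",(x+.005,0)),("top front",(x+.005,.2)),("top back",(x-.005,.2))):
    print(n,[proj(K,V,EO+[.003,-.003,0]+EB@[p[0],s*.075,p[1]]).round(1).tolist() for s in(1,-1)])
```

```text
[[365, 137], [420, 138], [451, 153], [454, 157], [452, 160], [387, 157]]
foot front [[362.6, 135.1], [418.3, 137.4]]
top front [[384.1, 152.1], [451.4, 154.9]]
top back [[383.5, 156.5], [450.5, 159.3]]
```

View pics/chk.png

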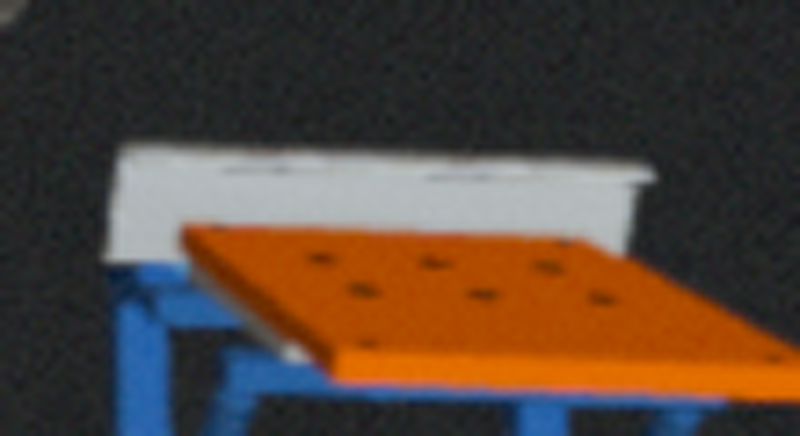

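The foot and top edges fall within about 2 px of the flush prediction. The upright touches the board's back, and the board is centred and square, so I'm handing in.

```bash
python3 -c "
from h import *
st();print(hand_in())"
```

```text
24.54 [0.1443 0.6084 0.2488] F [-0.2 -0.2  0.6] w 0.0403 g 0.0
the job is handed in; nothing more can be done
None
```

The orange board is released on the easel ledge, centred, square and flush against both uprights as far as the cameras show; the other three boards still lean in their stack and nothing else looks moved. I handed the job in at about 24.5 s, but no verdict came back.

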